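Lock the pot crate's gate with its long rod

ROBOT

A 6-joint arm with a two-finger parallel gripper is mounted at the origin on the work surface. World frame = base frame: x ahead of the robot, y to its left, z up, the work surface at z = 0. Lengths are in m, angles in rad, forces in N, time in s.
With the tool pointing down it reaches from about 0.425 to 0.95 m from the base axis. Payload 3.5 kg.
Tool frame: the origin (TCP) lies at the very end of the fingers, on their centre line; the grasp point (between the pads) lies 19 mm behind it (grip_depth is the distance from the TCP to the grasp point, in m); x points along the fingers, z is the direction in which the jaws open and shut, and the axes are right-handed (so a half turn about x gives the same grasp; the last joint's range is limited). The gripper opens to 85 mm and grips with 20 to 120 N. Pads are 22 mm wide; open, the fingers measure 114 mm over their backs; the gripper's body (76 mm by 85 mm) begins 54 mm behind the grasp point. The pads swing forward as they close: fully open they stand 13 mm farther back than shut.
Start: joints at [1.191, 0.286, 1.577, -0, 1.279, -0.15], TCP at [0.154, 0.657, 0.231] pointing down, gripper open.
Joint ranges: [-2.77, 2.77], [-0.9, 2.22], [0.21, 2.48], [-1.53, 4.67], [0.24, 2.81], [-2.84, 2.84]. Speed limits (rad/s): [2.79, 2.79, 3.14, 3.14, 3.14, 3.14].

INTERFACE

Orientations are given as a unit quaternion [x, y, z, w].
In Python, from plant import get_state, read_camera, calibration, sign_off, recognise, grip_depth gives the robot as it stands. The module is installed in compiled form; this text tells all that it offers.
- The arm moves only by the tool servo_tool, never from a script. Its argument "deltas" is a list that holds one entry, the list of rows, each a list of 4 numbers: the shift along the world's x, y, z scaled (see below), then the turn about the world's z scaled (see below). In form: [[[tx, ty, tz, spin], ...]]. A call has exactly 5 rows; each row is the pose to reach, as a shift and turn from the pose commanded when the call began; what a row does not reach only later rows make up. The controller multiplies each number of a shift by 10 cm and each number of a turn by 90 degrees. A row lasts 1/10 s, in which the tool goes at most 50 mm and 8.59 degrees, less where a joint would pass 70% of its speed; a pose out of reach is approached as far as the arm can. A call with a number of a shift or a turn outside -1 to 1 is refused whole. A call with a gripper value outside its range is refused whole. "claw" is the gripper's target within -1 to 1 (fully open at 1, half-way at 0, shut at -1), set as the call begins (left out, the last holds). The fingers move at their own pace and stop on an object; "force" is the grip in N (left out, the last holds). Time passes only in rows, so rows that repeat a pose let the fingers close, or fill a call up. It gives the time, the measured TCP pose, the force and the opening at its end, in the units of the state.
- get_state(): the state, without advancing time (a new reading comes with each control period).
- read_camera(name): name is "side" or "top"; returns the picture (420x560x3 uint8, blue, green, red); there is no depth.
- calibration(name): a dict with "intrinsics" (3x3 intrinsics, pixels), "R" (3x3) and "t" (3): a world point X has camera coordinates R X + t. Camera axes: x right, y down, z forward; pixel columns grow to the right and rows downward; lengths in m; the calibration is good to about 2 mm. A picture is of the moment at which its call begins. calibration takes no time and is no camera call.
- sign_off(): hands the job in, once; it reports no verdict.
Trained networks look in the newest picture that a camera, given by its name, has taken for a name from the list of things; names that differ only in an ending like _2 or _b are one class to them, and where a whole thing is asked for, a point or a joint stands for the part that bears it (a point fixed in the world has none). Each returns a list of dicts, best first, with "p" (0 to 1); they miss things now and then, are a little off and sometimes report something else, mostly with a low value. They report only what shows in the picture. A call takes as long as a camera call. They do not tell look-alikes from the thing itself.
- recognise(camera, query): "at" ([x, y, z] in m, in world coordinates, good to about 4 mm: the middle of the surface that is visible of it).
The state is a dict: "time": time; "qpos": joint angles; "dq": joint speeds; "joint_efforts": joint torques, N m; "eef_pos": TCP position; "tcp_rot": TCP orientation; "contact_force": force on the tool from outside, world axes, zero at the start; "wrist_torque": the same for the moment, N m; "opening": opening from 0.0 (shut) to 1.0 (fully open).
Only numpy, scipy, OpenCV 4.12 (cv2) and the standard library are available. Lean on these libraries where they do the work, as an engineer would, in place of code of your own. Each camera call takes 0.05 s, during which the arm holds its last target. There are 200 camera calls.

TASK

Lift the orange-knobbed steel rod off its wooden rest and feed it tip first partway into the deep bore in the crate's brown knuckle block, let go of it there, then take it further back or push on its knob until it is fully home with the knob against the wood. Then slide the red-gripped keeper right across behind the knob to its stop and come away. Do not drop the rod on the bench, and leave the green pots standing where they are.

Things in the scene. Friction and masses are not known exactly. Their poses are not given: they have to be found in the camera images.
- rod_mid (a point): middle of the loose locking rod, on its axis: bright steel bar 14 mm thick, 200 mm long over all, about 0.22 kg, balanced near its middle. Own y runs along the rod to its tip (it may be rolled about y). An orange round knob, 30 mm diameter, fills y = -100 to -80 mm; plain shank from there to the tip, whose last 8 mm taper to 9 mm. Starts level in the rest, axis 55 mm above the bench
- rod_tip (a point): centre of the rod's tip end, 100 mm along the rod's y from rod_mid. Let go partway in the bore, the rod stays there but its free tail sags by some 3 to 6 mm (3 mm play in the bore)
- rest_top (a point): fixed dark wooden rod rest: point on its seat line half-way between its two V posts, 55 mm above the bench, where the rod's axis lies. Own y runs along the lying rod to its tip. Posts 12 mm thick stand at y = -55 and +55 mm, about 40 mm wide, up to 61 mm high; between them 98 mm of free room above a 10 mm base board (60 by 150 mm). It may swap places with pot_a
- bore_mouth (a point): centre of the bore's mouth in the crate's brown block, on the bore axis, 85 mm above the bench. Own y points into the bore (level), z up. Bore 17 mm wide, 150 mm long, right through, mouth chamfered 4 mm. Block 60 mm wide, top 115 mm above the bench. Home: knob's front face meets the block, tip 180 mm in (30 mm out behind). Free room before the mouth above an 18 mm foot board
- track_top (a point): centre of the top of the keeper's fixed grey track block, 77 mm above the bench; axes as bore_mouth's; in that frame it stands at x = 50 to 130 mm, y = -47 to -17 mm (two rails on it to 85 mm above the bench). The fixed crate of pots, 115 mm high, stands on the same +x side of the brown block, from x = 35 to 265 mm and y = 5 to 335 mm
- keeper (a joint): keeper's travel in m: 0 open, 0.075 its closed stop; starts 0 to 0.012. A steel bar 14 mm thick, at y = -39 to -25 mm of bore_mouth's frame and at the bore's height, slides along that frame's -x; its leading end is at x = 55 mm - travel. Closed, it crosses behind the home knob with 5 mm to spare; a rod not home blocks it. Takes about 1.5 N, stays where left
- keeper_grip (a point): centre of the red upright grip on the keeper bar: 18 mm (x, along its travel) by 26 mm (y) by 34 mm high, from 92 to 126 mm above the bench. Axes as bore_mouth's; in that frame it is at x = 105 mm - travel, y = -32 mm; it moves along -x as the keeper closes
- pot_a_mid (a point): a loose squat green-glazed pot, 112 mm across at the belly, 78 mm high, 0.4 kg, cream inside, open on top; bystander, leave it standing where it is; the point is its centre, 39 mm above the bench; it stands near the rest, swapping places with it
- pot_b_mid (a point): a loose squat green-glazed pot, 112 mm across at the belly, 78 mm high, 0.4 kg, cream inside, open on top; bystander, leave it standing where it is; the point is its centre, 39 mm above the bench; on the robot's side of the space before the bore
- pot_c_mid (a point): a loose squat green-glazed pot, 112 mm across at the belly, 78 mm high, 0.4 kg, cream inside, open on top; bystander, leave it standing where it is; the point is its centre, 39 mm above the bench; on the far side of the space before the bore
Mind the look-alikes: they are no part of the job. Of the things like the part that bears rod_mid, leave any that is blue; of the rest the larger one is meant. What is shaped like the part that bears pot_a_mid but purple or yellow is not meant.

How it is judged:
On the way, in this order (a step that is already met when the one before it is completed fails the run):
1. the rod stands partway in the bore (tip 30 to 155 mm in) and has been let go (y of rod_tip in the frame of bore_mouth between 0.03 and 0.155 m and contact force between the fingers and rod below 0.3 N and x of rod_tip in the frame of bore_mouth between -0.008 and 0.008 m and z of rod_tip in the frame of bore_mouth between -0.008 and 0.008 m and angle between the y axis of rod_mid and the y axis of bore_mouth, either way round below 0.06 rad), for 0.1 s.
2. the rod is home: tip at least 176 mm in, knob within 4 mm of the wood (y of rod_tip in the frame of bore_mouth above 0.176 m and x of rod_tip in the frame of bore_mouth between -0.008 and 0.008 m and z of rod_tip in the frame of bore_mouth between -0.008 and 0.008 m and angle between the y axis of rod_mid and the y axis of bore_mouth, either way round below 0.06 rad), for 0.1 s.
3. the keeper is slid across to within 5 mm of its stop (value of joint keeper above 0.07 m), for 0.1 s.
At the end, for the whole second after the job is handed in: The rod lies in the bore along its axis with its tip at least 176 mm in from the mouth (knob within 4 mm of the wood), at rest and released; the keeper is within 5 mm of its closed stop (travel over 70 mm) and released; every pot is upright and within 25 mm of where it stood (all of step 2 and value of joint keeper above 0.07 m and contact force between the fingers and rod below 0.3 N and linear speed of rod below 0.02 m/s and contact force between the fingers and keeper below 0.3 N and distance of each of pot_a_mid, pot_b_mid, pot_c_mid from where it was at the start of the episode below 0.025 m and angle between each of pot_a_mid, pot_b_mid, pot_c_mid's own z axis and vertical below 0.25 rad); the robot touches nothing.
It fails at once if the pot by the rod rest is shoved by more than 25 mm or tipped (distance of pot_a_mid from where it was at the start of the episode above 0.025 m or angle between pot_a_mid's own z axis and vertical above 0.25 rad).
It fails at once if the pot before the crate on the robot's side is shoved by more than 25 mm or tipped (distance of pot_b_mid from where it was at the start of the episode above 0.025 m or angle between pot_b_mid's own z axis and vertical above 0.25 rad).
It fails at once if the pot on the far side is shoved by more than 25 mm or tipped (distance of pot_c_mid from where it was at the start of the episode above 0.025 m or angle between pot_c_mid's own z axis and vertical above 0.25 rad).
It fails at once if the rod is dropped on the bench (height (world z) of rod_mid below 0.035 m).
It also fails if it takes over 67 s, if anything falls off the work surface, if the arm or the gripper's body presses on something with over 40 N, if the wrist force passes 120 N, or if a joint passes its speed limit or range.

## Working session

There is one attempt and no reset: what is moved stays moved. The work goes in short steps, Python scripts to look and compute and a tool call to move; the robot and the scene stay as the last step left them, time stands still between calls to the robot, and variables do not carry over. Pictures are saved under pics/ and viewed, about 8 in all and at most 12, crops included, and the job is handed in when it is done.

Besides the shell and the picture viewer there is one more tool, called after ">>>" as name(argument=value, ...), one argument or row to a line, values as JSON. servo_tool: Moves the arm, as the interface text tells. Its arguments: {"type":"object","properties":{"deltas":{"type":"array"},"claw":{"type":"number"},"force":{"type":"number"}},"required":["deltas"]}

```bash
mkdir -p pics; python3 - <<'E'
from plant import *
import cv2
import numpy as np
s=get_state();print({k:np.round(v,3) for k,v in s.items()}, grip_depth)
for c in("top","side"):
    im=read_camera(c);cv2.imwrite(f"pics/{c}0.png",im)
    k=calibration(c);print(c,np.round(k["intrinsics"],1).tolist(),np.round(k["R"],3).tolist(),np.round(k["t"],3).tolist())
    K,R,t=[np.array(k[a]) for a in("intrinsics","R","t")]
    for q in("rod_mid","rod_tip","rest_top","bore_mouth","track_top","keeper_grip","pot_a_mid"):
        for d in recognise(c,q):
            p=K@(R@np.array(d["at"])+t);print(q,np.round(d["at"],3),round(d["p"],2),np.round(p[:2]/p[2]))
E
```

```text
{'time': np.float64(0.0), 'qpos': array([ 1.191,  0.287,  1.578,  0.   ,  1.279, -0.15 ]), 'dq': array([-0.   ,  0.001, -0.   , -0.001, -0.001,  0.   ]), 'joint_efforts': array([ 0.0000e+00, -4.0598e+01, -2.9263e+01, -0.0000e+00,  6.0000e-03,
       -0.0000e+00]), 'eef_pos': array([0.153, 0.657, 0.23 ]), 'tcp_rot': array([-0.44 ,  0.555,  0.439,  0.553]), 'contact_force': array([-0.315,  1.052, -0.022]), 'wrist_torque': array([ 0.037,  0.024, -0.066]), 'opening': np.float64(1.001)} 0.0187
top [[499.4, 0.0, 277.6], [0.0, 499.4, 214.4], [0.0, 0.0, 1.0]] [[0.004, -1.0, 0.015], [-0.988, -0.006, -0.153], [0.153, -0.014, -0.988]] [-0.18, 0.525, 1.284]
rod_mid [ 0.446 -0.287  0.06 ] 0.95 [320. 244.]
rod_mid [ 0.38  -0.501  0.019] 0.61 [399. 270.]
rod_mid [ 0.25  -0.288  0.008] 0.52 [319. 320.]
rod_tip [ 0.382 -0.501  0.019] 0.87 [399. 270.]
rod_tip [ 0.446 -0.291  0.058] 0.63 [321. 244.]
rod_tip [ 0.253 -0.286  0.012] 0.59 [318. 319.]
rest_top [ 0.441 -0.278  0.01 ] 0.58 [315. 248.]
bore_mouth [0.663 0.218 0.074] 0.78 [127. 160.]
track_top [0.662 0.218 0.079] 0.84 [127. 160.]
keeper_grip [0
[... 275 characters left out ...]
[-0.465, -0.412, -0.783], [0.566, 0.542, -0.621]] [-0.457, 0.258, 0.935]
rod_mid [ 0.382 -0.505  0.018] 0.87 [367. 346.]
rod_mid [ 0.26  -0.283  0.011] 0.77 [244. 324.]
rod_mid [ 0.448 -0.298  0.061] 0.74 [308. 262.]
rod_tip [ 0.257 -0.285  0.014] 0.87 [244. 324.]
rod_tip [ 0.448 -0.297  0.062] 0.61 [307. 262.]
rest_top [ 0.437 -0.289  0.014] 0.8 [302. 277.]
bore_mouth [0.622 0.16  0.082] 0.56 [229. 153.]
track_top [0.617 0.156 0.074] 0.61 [228. 157.]
keeper_grip [0.586 0.06  0.092] 0.69 [243. 167.]
pot_a_mid [ 0.58  -0.296  0.055] 0.85 [342. 234.]
pot_a_mid [ 0.752 -0.245  0.057] 0.75 [365. 194.]
pot_a_mid [ 0.32  -0.132  0.053] 0.67 [217. 260.]
pot_a_mid [0.62  0.16  0.078] 0.2 [228. 155.]
```

View pics/top0.png

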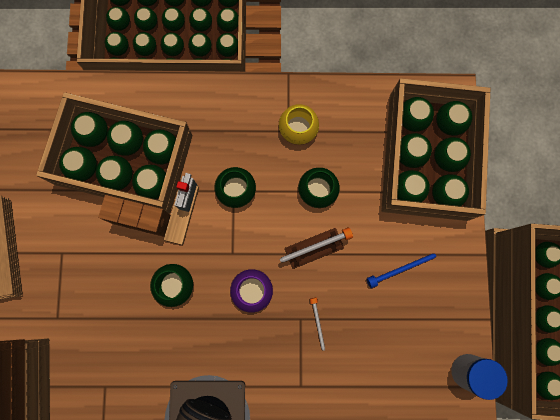

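View pics/side0.png

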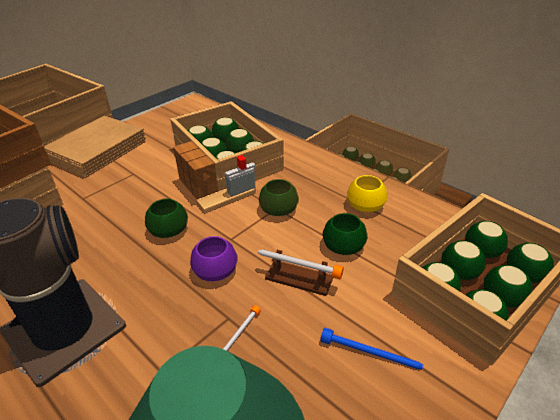

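The candidates are the rod in the rest (top view 316,247, with its orange knob at 347,233), the small bench rod (317,322) and the blue bar (400,270). The description picks the rod in the rest. The bore block is at (135,213), and its mouth faces right. Green pots: (319,187) is A, (172,286) is B and (235,187) is C. Next I take close crops.

```bash
python3 - <<'E'
import cv2,numpy as np
t=cv2.imread("pics/top0.png");s=cv2.imread("pics/side0.png")
a=cv2.resize(t[155:255,90:210],None,fx=4,fy=4,interpolation=cv2.INTER_CUBIC)   #480x400
b=cv2.resize(s[135:215,165:265],None,fx=3.1,fy=3.1,interpolation=cv2.INTER_CUBIC)  #310x248
c=cv2.resize(t[220:272,272:360],None,fx=3.5,fy=3.5,interpolation=cv2.INTER_CUBIC) # 308x182
o=np.zeros((600,800,3),np.uint8)
o[:400,:480]=a;o[:248,485:795]=b;o[260:442,485:793]=c
d=cv2.resize(s[235:305,250:350],None,fx=2.2,fy=2.2,interpolation=cv2.INTER_CUBIC);o[445:599,485:705]=d
cv2.imwrite("pics/crop1.png",o)
E
```

```text
(no output)
```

View pics/crop1.png

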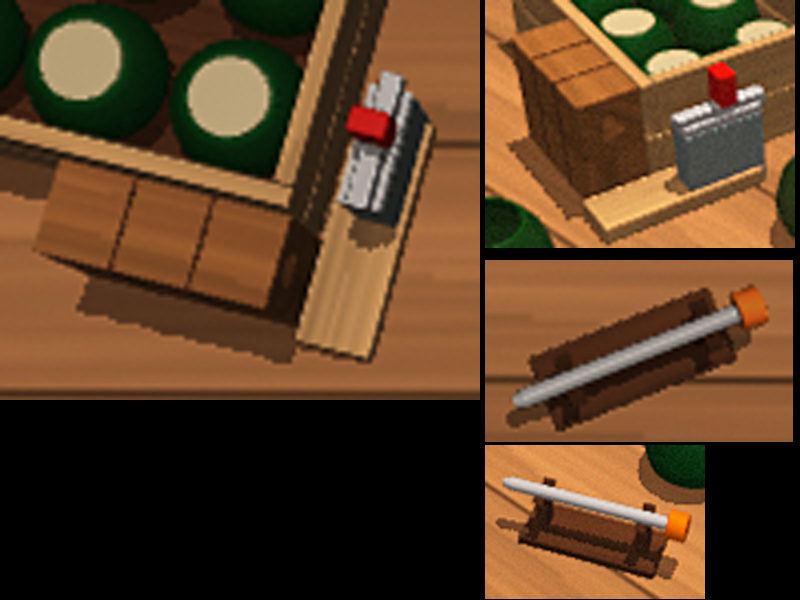

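Crop shows: block-top corner (x=-30,y=0) at top px about (157,232), back corner (99,217), rod with orange knob in the rest, tip at (280,260). Now I fit both frames.

```bash
cat > h.py <<'E'
from plant import *
import numpy as np, cv2
from scipy.optimize import least_squares
def proj(c,X):
    k=calibration(c);p=(np.array(k["R"])@np.atleast_2d(X).T).T+np.array(k["t"]);p=p@np.array(k["intrinsics"]).T
    return p[:,:2]/p[:,2:]
def fr(p,L):  # frame x,y,angle of own y axis; L local
    y=np.array([np.cos(p[2]),np.sin(p[2])]);x=np.array([y[1],-y[0]]);L=np.atleast_2d(L)
    return np.c_[p[:2]+L[:,:1]*x+L[:,1:2]*y,L[:,2]]
def fit(p0,obs):
    f=lambda p:np.concatenate([(proj(c,fr(p,l))-uv).ravel() for c,l,uv in obs])
    r=least_squares(f,p0,loss="soft_l1");return r.x,f(r.x).reshape(-1,2)
def blob(im,lo,hi,box):
    h=cv2.cvtColor(im,cv2.COLOR_BGR2HSV);m=cv2.inRange(h,lo,hi);z=np.zeros_like(m);u0,v0,u1,v1=box;z[v0:v1,u0:u1]=m[v0:v1,u0:u1]
    v,u=np.nonzero(z);return np.c_[u,v].astype(float)
E
python3 - <<'E'
from h import *
A=.115
T=lambda u,v:[(u+.5)/4-.5+90,(v+.5)/4-.5+155]
S=lambda u,v:[(u-485+.5)/3.1-.5+165,(v+.5)/3.1-.5+135]
obs=[("top",[-.03,0,A],T(268,308)),("top",[-.03,.15,A],T(37,250)),("top",[.03,0,A],T(293,213)),("top",[.03,.15,A],T(60,160)),
("top",[.035,.335,A],[38,175]),("top",[.265,.335,A],[65,94]),("top",[.265,.005,A],[189,124]),
("side",[-.03,0,A],S(570,108)),("side",[.03,0,A],S(640,80)),("side",[-.03,.15,A],S(513,40))]
p,r=fit([.55,.12,1.33],obs);print("bore",p.round(4),"\n",r.round(1).tolist())
# rod
t=cv2.imread("pics/top0.png");s=cv2.imread("pics/side0.png")
def rodobs(c,im,box):
    kn=blob(im,(5,170,120),(18,255,255),box);st=blob(im,(0,0,95),(179,60,255),box)
    print(c,len(kn),kn.mean(0).round(1),len(st),st.min(0),st.max(0),st.mean(0).round(1));return kn.mean(0),st.mean(0)
k1,s1=rodobs("top",t,(272,220,360,272));k2,s2=rodobs("side",s,(250,240,350,285))
z=.055
for ob in ([("top",[0,-.09,z],k1),("top",[0,.01,z],s1)],[("side",[0,-.09,z],k2),("side",[0,.01,z],s2)]):
    print(fit([.44,-.29,1.97],ob)[0].round(4))
ob=[("top",[0,-.09,z],k1),("top",[0,.01,z],s1),("side",[0,-.09,z],k2),("side",[0,.01,z],s2),("top",[0,.1,z],[280.2,259.6])]
q,r=fit([.44,-.29,1.97],ob);print("rod",q.round(4),r.round(1).tolist())
# grip
g=blob(t,(0,170,100),(4,255,255),(170,170,200,200));print("red",g.mean(0),len(g),"pred travel0/12",proj("top",fr(p,[[.105,-.032,.118],[.093,-.032,.118]])).round(1).tolist())
# pots in bore frame via rim centre z~.078
for n,u in(("a",(319,187)),("c",(235,187)),("b",(172,286)),("purple",(251,291))):
    w=least_squares(lambda w:proj("top",[w[0],w[1],.045])[0]-u,[.5,0]).x
    d=w-p[:2];y=np.array([np.cos(p[2]),np.sin(p[2])]);print(n,w.round(3),"bore frame",round(d@[y[1],-y[0]],3),round(d@y,3))
E
```

```text
bore [0.4963 0.1164 1.3224] 
 [[0.2, 0.8], [0.0, 0.3], [0.8, 1.5], [1.5, -0.1], [-1.7, -0.6], [-0.0, -3.4], [-1.2, -2.2], [1.8, 0.4], [-0.9, 2.6], [-0.9, -1.1]]
top 85 [346.9 233.2] 328 [280. 233.] [344. 261.] [311.9 247.3]
side 660 [300.2 263. ] 419 [258. 250.] [332. 272.] [296.  260.7]
[ 0.4413 -0.2756  1.9591]
[ 0.3942 -0.2216  2.2177]
rod [ 0.442  -0.2755  1.9599] [[0.1, -0.4], [-0.1, -0.2], [37.0, 7.5], [-1.4, -0.9], [-0.4, 0.5]]
red [181.41791045 185.01492537] 67 pred travel0/12 [[184.1, 183.9], [182.8, 188.5]]
a [ 0.6   -0.288] bore frame 0.2 -0.366
c [ 0.599 -0.063] bore frame 0.143 -0.149
b [0.337 0.095] bore frame -0.15 -0.06
purple [ 0.325 -0.109] bore frame -0.111 -0.261
```

The fits agree: rod mid (0.442,-0.276), yaw 1.96; mouth about (0.496,0.116), yaw 1.322. Now I move round the base to above the rod, 20 mm knob-side of its middle.

>>> servo_tool(
  deltas=[
    [[0.19, -0.2, 0, -0.02], [0.38, -0.4, 0, -0.04], [0.57, -0.6, 0, -0.06], [0.76, -0.8, 0, -0.08], [0.96, -1.0, 0, -0.1]],
  ],
  claw=1,
  force=60,
)

```text
time: 1.3
eef_pos: [0.2503, 0.5564, 0.2315]
tcp_rot: [-0.394, 0.587, 0.394, 0.587]
contact_force: [-0.5, -0.1, 0.0]
opening: 0.999
```

>>> servo_tool(
  deltas=[
    [[0.2, -0.2, 0, -0.02], [0.4, -0.4, 0, -0.04], [0.6, -0.6, 0, -0.06], [0.8, -0.8, 0, -0.08], [1.0, -1.0, 0, -0.1]],
  ],
)

```text
time: 1.8
eef_pos: [0.3505, 0.4564, 0.2315]
tcp_rot: [-0.347, 0.616, 0.347, 0.616]
contact_force: [0.0, -0.5, -0.7]
opening: 1.001
```

>>> servo_tool(
  deltas=[
    [[0.2, -0.2, 0, -0.02], [0.4, -0.4, 0, -0.04], [0.6, -0.6, 0, -0.06], [0.8, -0.8, 0, -0.08], [1.0, -1.0, 0, -0.1]],
  ],
)

```text
time: 2.3
eef_pos: [0.4505, 0.3564, 0.2315]
tcp_rot: [-0.297, 0.641, 0.298, 0.642]
contact_force: [-0.2, -0.3, 0.5]
opening: 1.002
```

>>> servo_tool(
  deltas=[
    [[0.1, -0.2, 0, -0.02], [0.2, -0.4, 0, -0.04], [0.3, -0.6, 0, -0.06], [0.4, -0.8, 0, -0.08], [0.5, -1.0, 0, -0.1]],
  ],
)

```text
time: 2.8
eef_pos: [0.5001, 0.2564, 0.2315]
tcp_rot: [-0.246, 0.663, 0.246, 0.663]
contact_force: [1.2, 0.5, -0.2]
opening: 1.002
```

>>> servo_tool(
  deltas=[
    [[0, -0.2, 0, -0.02], [0, -0.4, 0, -0.04], [0, -0.6, 0, -0.06], [0, -0.8, 0, -0.08], [0, -1.0, 0, -0.1]],
  ],
)

```text
time: 3.3
eef_pos: [0.4997, 0.1565, 0.2315]
tcp_rot: [-0.194, 0.68, 0.193, 0.68]
contact_force: [0.5, -0.5, -0.9]
opening: 0.999
```

>>> servo_tool(
  deltas=[
    [[0, -0.2, 0, -0.02], [0, -0.4, 0, -0.04], [0, -0.6, 0, -0.06], [0, -0.8, 0, -0.08], [0, -1.0, 0, -0.106]],
  ],
)

```text
time: 3.8
eef_pos: [0.4997, 0.0565, 0.2315]
tcp_rot: [-0.136, 0.694, 0.136, 0.694]
contact_force: [0.1, 0.5, -0.1]
opening: 0.998
```

>>> servo_tool(
  deltas=[
    [[0, -0.2, 0, 0], [0, -0.4, 0, 0], [0, -0.6, 0, 0], [0, -0.8, 0, 0], [0, -1.0, 0, 0]],
  ],
)

```text
time: 4.3
eef_pos: [0.4997, -0.0436, 0.2316]
tcp_rot: [-0.137, 0.694, 0.137, 0.694]
contact_force: [-0.7, 0.0, -0.6]
opening: 1.002
```

>>> servo_tool(
  deltas=[
    [[-0.04, -0.2, 0, 0], [-0.08, -0.4, 0, 0], [-0.12, -0.6, 0, 0], [-0.16, -0.8, 0, 0], [-0.2, -1.0, 0, 0]],
  ],
)

```text
time: 4.8
eef_pos: [0.4795, -0.1436, 0.2315]
tcp_rot: [-0.137, 0.694, 0.137, 0.694]
contact_force: [-0.1, 0.3, -0.5]
opening: 1.0
```

>>> servo_tool(
  deltas=[
    [[-0.06, -0.2, -0.1, 0], [-0.12, -0.4, -0.2, 0], [-0.18, -0.6, -0.3, 0], [-0.24, -0.8, -0.4, 0], [-0.3, -1.0, -0.5, 0]],
  ],
)

```text
time: 5.3
eef_pos: [0.4495, -0.2436, 0.1812]
tcp_rot: [-0.137, 0.694, 0.137, 0.694]
contact_force: [0.2, -0.2, 0.2]
opening: 0.994
```

>>> servo_tool(
  deltas=[
    [[0, -0.2, 0, 0], [0, -0.4, 0, 0], [0, -0.5, 0, 0], [0, -0.5, 0, 0], [0, -0.5, 0, 0]],
  ],
)

```text
time: 5.8
eef_pos: [0.4499, -0.2925, 0.1815]
tcp_rot: [-0.137, 0.694, 0.137, 0.694]
contact_force: [1.4, 0.2, -0.5]
opening: 1.001
```

>>> servo_tool(
  deltas=[
    [[0, 0, -0.2, 0], [0, 0, -0.4, 0], [0, 0, -0.6, 0], [0, 0, -0.8, 0], [0, 0, -0.9, 0]],
  ],
)

```text
time: 6.3
eef_pos: [0.4491, -0.291, 0.0895]
tcp_rot: [-0.136, 0.694, 0.138, 0.693]
contact_force: [-0.3, -0.0, -0.1]
opening: 0.996
```

```bash
python3 - <<'E'
from h import *
s=read_camera("side");t=read_camera("top")
a=cv2.resize(s[190:310,220:380],None,fx=2.5,fy=2.5,interpolation=cv2.INTER_CUBIC)
b=cv2.resize(t[190:290,240:380],None,fx=2.8,fy=2.8,interpolation=cv2.INTER_CUBIC)
o=np.zeros((300,800,3),np.uint8);o[:300,:400]=a;o[:280,405:797]=b;cv2.imwrite("pics/h1.png",o)
E
```

```text
(no output)
```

View pics/h1.png

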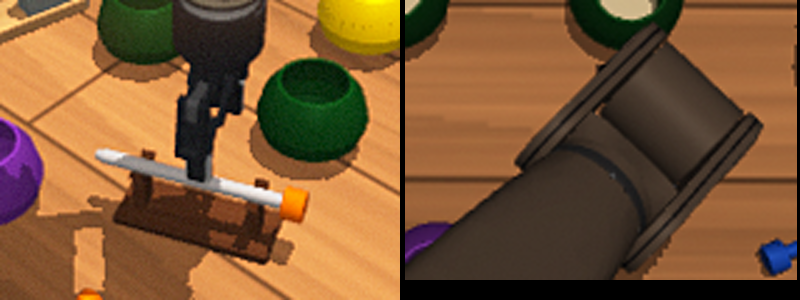

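Gripper straddles the rod between the posts (side crop 200,175), and the pots are clear. I go down and grip.

>>> servo_tool(
  deltas=[
    [[0, 0, -0.12, 0], [0, 0, -0.25, 0], [0, 0, -0.38, 0], [0, 0, -0.5, 0], [0, 0, -0.55, 0]],
  ],
)

```text
time: 6.9
eef_pos: [0.4488, -0.292, 0.0343]
tcp_rot: [-0.136, 0.694, 0.138, 0.693]
contact_force: [0.0, 0.7, 0.3]
opening: 1.007
```

>>> servo_tool(
  deltas=[
    [[0, 0, 0, 0], [0, 0, 0, 0], [0, 0, 0, 0], [0, 0, 0, 0], [0, 0, 0, 0]],
  ],
  claw=-1,
  force=60,
)

```text
time: 7.4
eef_pos: [0.4485, -0.2936, 0.0369]
tcp_rot: [-0.138, 0.695, 0.137, 0.692]
contact_force: [-8.3, -3.1, 12.5]
opening: 0.148
```

>>> servo_tool(
  deltas=[
    [[0, 0, 0, 0], [0, 0, 0, 0], [0, 0, 0, 0], [0, 0, 0, 0], [0, 0, 0, 0]],
  ],
)

```text
time: 7.9
eef_pos: [0.4484, -0.2937, 0.0371]
tcp_rot: [-0.137, 0.695, 0.137, 0.692]
contact_force: [-5.7, -1.7, 4.9]
opening: 0.14
```

>>> servo_tool(
  deltas=[
    [[0, 0, 0.15, 0], [0, 0, 0.35, 0], [0, 0, 0.55, 0], [0, 0, 0.75, 0], [0, 0, 0.95, 0]],
  ],
)

```text
time: 8.4
eef_pos: [0.4497, -0.2923, 0.1325]
tcp_rot: [-0.137, 0.694, 0.137, 0.694]
contact_force: [1.4, 0.6, -2.8]
opening: 0.138
```

>>> servo_tool(
  deltas=[
    [[0.01, 0.18, 0, -0.03], [0.02, 0.36, 0, -0.06], [0.03, 0.54, 0, -0.09], [0.04, 0.72, 0, -0.12], [0.05, 0.9, 0, -0.15]],
  ],
)

```text
time: 8.9
eef_pos: [0.4546, -0.2016, 0.1317]
tcp_rot: [-0.053, 0.705, 0.054, 0.705]
contact_force: [0.2, 0.6, -3.2]
opening: 0.138
```

>>> servo_tool(
  deltas=[
    [[0.01, 0.18, 0, -0.03], [0.02, 0.36, 0, -0.06], [0.03, 0.54, 0, -0.09], [0.04, 0.72, 0, -0.12], [0.05, 0.9, 0, -0.15]],
  ],
)

```text
time: 9.4
eef_pos: [0.4596, -0.1116, 0.1317]
tcp_rot: [0.03, 0.706, -0.03, 0.707]
contact_force: [0.1, 0.7, -3.0]
opening: 0.142
```

>>> servo_tool(
  deltas=[
    [[0.01, 0.18, 0, -0.03], [0.02, 0.36, 0, -0.06], [0.03, 0.54, 0, -0.09], [0.04, 0.72, 0, -0.106], [0.05, 0.9, 0, -0.106]],
  ],
)

```text
time: 9.9
eef_pos: [0.4645, -0.0217, 0.1317]
tcp_rot: [0.088, 0.702, -0.088, 0.702]
contact_force: [0.1, -0.7, -2.9]
opening: 0.139
```

>>> servo_tool(
  deltas=[
    [[0, 0, -0.1, 0], [0, 0, -0.2, 0], [0, 0, -0.3, 0], [0, 0, -0.4, 0], [0, 0, -0.4, 0]],
  ],
)

```text
time: 10.4
eef_pos: [0.4631, -0.0229, 0.089]
tcp_rot: [0.088, 0.703, -0.088, 0.7]
contact_force: [-0.4, -0.4, -3.6]
opening: 0.141
```

```bash
python3 - <<'E'
from h import *
s=read_camera("side");t=read_camera("top")
cv2.imwrite("pics/s2.png",s);cv2.imwrite("pics/t2.png",t)
st=get_state();print(st["eef_pos"].round(4),st["tcp_rot"].round(4),st["opening"],st["contact_force"].round(1),st["qpos"].round(2))
a=cv2.resize(s[130:250,170:330],None,fx=2.5,fy=2.5,interpolation=cv2.INTER_CUBIC)
b=cv2.resize(t[150:275,110:290],None,fx=4,fy=4,interpolation=cv2.INTER_CUBIC)[:, :720]
cv2.imwrite("pics/h2.png",np.hstack([cv2.resize(a,(400,300)),cv2.resize(b,(400,300))]))
E
```

```text
[ 0.4644 -0.0231  0.0908] [ 0.088   0.7021 -0.0879  0.7012] 0.14226825294448464 [-0.3 -0.1 -1.5] [-0.27 -0.01  2.19  0.    0.97 -0.02]
```

View pics/h2.png

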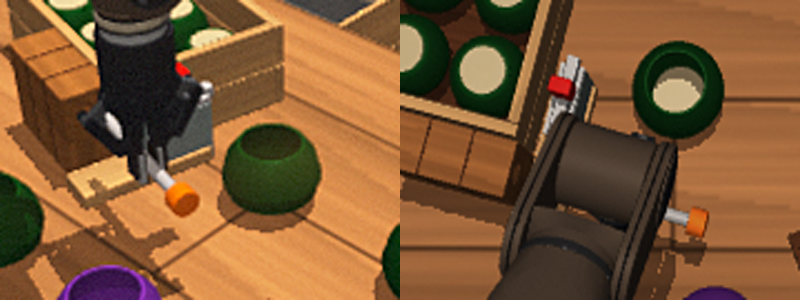

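```bash
python3 - <<'E'
from h import *
from scipy.spatial.transform import Rotation as Ro
st=get_state();R=Ro.from_quat(st["tcp_rot"]).as_matrix();print("tool z yaw",np.arctan2(R[1,2],R[0,2]),"x",R[:,0].round(3))
g=st["eef_pos"]-.0187*R[:,0];yaw=np.arctan2(R[1,2],R[0,2])+np.pi/2;d=np.array([np.cos(yaw),np.sin(yaw),0])
for c,f,bx in(("top","pics/t2.png",(260,230,285,255)),("side","pics/s2.png",(230,195,255,225))):
    k=blob(cv2.imread(f),(5,170,120),(18,255,255),bx);
    print(c,len(k),"knob seen",k.mean(0).round(1),"pred",[proj(c,g-a*d)[0].round(1).tolist() for a in(.07,.075,.08)], "rows/m x,y,z",[((proj(c,g+e)-proj(c,g))[0]*100).round(1).tolist() for e in .01*np.eye(3)])
p=[.4963,.1164,1.3224]
out=[]
for c,f,(u0,v0,u1,v1),s in(("top","pics/top0.png",(90,150,210,255),4),("side","pics/side0.png",(160,125,270,221),3)):
    im=cv2.imread(f)[v0:v1,u0:u1];im=cv2.resize(im,None,fx=s,fy=s,interpolation=cv2.INTER_CUBIC)
    def L(pts,col):
        q=(proj(c,fr(p,pts))-[u0,v0]+.5)*s-.5;cv2.polylines(im,[np.round(q*16).astype(int).reshape(-1,1,2)],True,col,1,cv2.LINE_AA,4)
    def box(x0,x1,y0,y1,z,col):L([[x0,y0,z],[x1,y0,z],[x1,y1,z],[x0,y1,z]],col)
    box(-.03,.03,0,.15,.115,(255,255,0));box(.05,.13,-.047,-.017,.077,(0,255,0));box(.035,.265,.005,.335,.115,(255,0,255))
    tr=.006;box(.096-tr,.114-tr,-.045,-.019,.126,(255,255,255))
    L([[0.0085*np.cos(a),0,.085+.0085*np.sin(a)] for a in np.arange(0,6.2,.4)],(0,255,255))
    out.append(im)
h=max(o.shape[0] for o in out);cv2.imwrite("pics/ov.png",np.hstack([cv2.copyMakeBorder(o,0,h-o.shape[0],0,0,0) for o in out])[:, :800])
E
```

```text
tool z yaw -0.24941735894354572 x [-0.001  0.    -1.   ]
top 0 knob seen [nan nan] pred [[243.3, 241.2], [245.3, 241.7], [247.2, 242.2]] rows/m x,y,z [[9.2, -397.5], [-400.9, -2.3], [-43.0, -46.0]]
side 186 knob seen [242.3 210.2] pred [[242.9, 207.5], [243.9, 208.6], [245.0, 209.7]] rows/m x,y,z [[291.7, -175.5], [-262.9, -155.1], [-35.3, -317.7]]<stdin>:7: RuntimeWarning: Mean of empty slice.
  ret = um.true_divide(
```

View pics/ov.png

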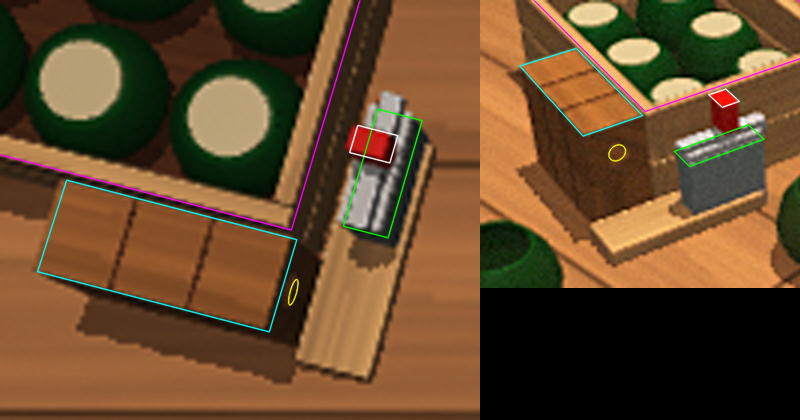

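```bash
python3 - <<'E'
from h import *
for c,f,bx in(("top","pics/t2.png",(232,228,258,255)),("side","pics/s2.png",(230,195,255,225)),("top","pics/top0.png",(338,225,356,242)),("side","pics/side0.png",(325,258,350,285))):
  for S in (200,215):
    k=blob(cv2.imread(f),(5,S,150),(18,255,255),bx);print(c,f,S,len(k),k.mean(0).round(1),k.min(0),k.max(0))
print(proj("side",fr([.442,-.2755,1.96],[[0,-.09,.055],[0,-.1,.055]])),proj("top",fr([.442,-.2755,1.96],[[0,-.09,.055],[0,.1,.055]])))
E
```

```text
top pics/t2.png 200 75 [243.3 241.7] [239. 236.] [248. 247.]
top pics/t2.png 215 74 [243.3 241.7] [239. 236.] [248. 247.]
side pics/s2.png 200 125 [242.2 209. ] [236. 203.] [249. 216.]
side pics/s2.png 215 119 [242.1 208.9] [236. 203.] [249. 216.]
top pics/top0.png 200 70 [347.8 232.6] [343. 228.] [352. 237.]
top pics/top0.png 215 66 [347.7 232.7] [343. 228.] [352. 237.]
side pics/side0.png 200 111 [337.  270.4] [332. 264.] [343. 277.]
side pics/side0.png 215 106 [336.9 270.5] [332. 264.] [342. 277.]
[[337.19560982 270.57318186]
 [341.59802639 271.6879168 ]] [[346.94578245 232.83961795]
 [279.74726905 260.09020977]]
```

The knob seen in both views agrees with the tool pose to 1–3 mm. Lateral correction is −3 mm. I lower to bore height and enter slowly along (0.246, 0.969).

>>> servo_tool(
  deltas=[
    [[-0.01, 0.0, -0.08, 0], [-0.02, 0.0, -0.16, 0], [-0.03, 0.0, -0.25, 0], [-0.03, 0.0, -0.25, 0], [-0.03, 0.0, -0.25, 0]],
  ],
)

```text
time: 11.0
eef_pos: [0.4614, -0.0226, 0.0658]
tcp_rot: [0.088, 0.702, -0.088, 0.701]
contact_force: [0.5, 0.1, -2.8]
opening: 0.141
```

>>> servo_tool(
  deltas=[
    [[0.012, 0.048, 0, 0], [0.025, 0.097, 0, 0], [0.037, 0.145, 0, 0], [0.049, 0.194, 0, 0], [0.062, 0.242, 0, 0]],
  ],
)

```text
time: 11.5
eef_pos: [0.4681, 0.002, 0.0664]
tcp_rot: [0.088, 0.702, -0.088, 0.702]
contact_force: [-0.2, -1.0, -3.2]
opening: 0.14
```

>>> servo_tool(
  deltas=[
    [[0.007, 0.029, 0, 0], [0.015, 0.058, 0, 0], [0.022, 0.087, 0, 0], [0.03, 0.116, 0, 0], [0.037, 0.145, 0, 0]],
  ],
)

```text
time: 12.0
eef_pos: [0.4719, 0.0161, 0.0665]
tcp_rot: [0.088, 0.701, -0.088, 0.702]
contact_force: [0.0, -0.3, -3.1]
opening: 0.134
```

>>> servo_tool(
  deltas=[
    [[0.01, 0.039, 0, 0], [0.02, 0.078, 0, 0], [0.03, 0.116, 0, 0], [0.039, 0.155, 0, 0], [0.049, 0.194, 0, 0]],
  ],
)

```text
time: 12.5
eef_pos: [0.4768, 0.0356, 0.0665]
tcp_rot: [0.088, 0.701, -0.088, 0.702]
contact_force: [1.7, -0.6, -2.9]
opening: 0.141
```

>>> servo_tool(
  deltas=[
    [[0.007, 0.029, 0, 0], [0.015, 0.058, 0, 0], [0.022, 0.087, 0, 0], [0.03, 0.116, 0, 0], [0.037, 0.145, 0, 0]],
  ],
)

```text
time: 13.0
eef_pos: [0.4805, 0.05, 0.0665]
tcp_rot: [0.088, 0.701, -0.088, 0.702]
contact_force: [0.3, -1.6, -1.3]
opening: 0.142
```

>>> servo_tool(
  deltas=[
    [[0.01, 0.039, 0, 0], [0.02, 0.078, 0, 0], [0.03, 0.116, 0, 0], [0.039, 0.155, 0, 0], [0.049, 0.194, 0, 0]],
  ],
)

```text
time: 13.5
eef_pos: [0.4855, 0.0695, 0.0665]
tcp_rot: [0.088, 0.701, -0.088, 0.702]
contact_force: [2.0, -2.4, -1.2]
opening: 0.14
```

>>> servo_tool(
  deltas=[
    [[0.01, 0.039, 0, 0], [0.02, 0.078, 0, 0], [0.03, 0.116, 0, 0], [0.039, 0.155, 0, 0], [0.049, 0.194, 0, 0]],
  ],
)

```text
time: 14.0
eef_pos: [0.4905, 0.0888, 0.0665]
tcp_rot: [0.088, 0.701, -0.088, 0.702]
contact_force: [2.2, -2.8, -1.0]
opening: 0.136
```

```bash
python3 - <<'E'
from h import *
s=read_camera("side");t=read_camera("top");st=get_state();print(st["eef_pos"].round(4),st["contact_force"].round(1),st["wrist_torque"].round(2),st["opening"])
a=cv2.resize(s[110:230,150:310],None,fx=2.5,fy=2.5,interpolation=cv2.INTER_CUBIC)
b=cv2.resize(t[145:270,105:272],(400,300),interpolation=cv2.INTER_CUBIC)
cv2.imwrite("pics/h3.png",np.hstack([a,b]))
k=blob(t,(5,200,150),(18,255,255),(200,215,258,255));print("top",k.mean(0).round(1),len(k))
k=blob(s,(5,200,150),(18,255,255),(215,170,260,225));print("side",k.mean(0).round(1),len(k))
E
```

```text
[0.4906 0.0894 0.0666] [ 4.3  0.2 -1. ] [ 0.01 -0.6  -0.18] 0.14143730148698336
top [201.3 231.7] 36
side [221.2 193. ] 98
```

View pics/h3.png

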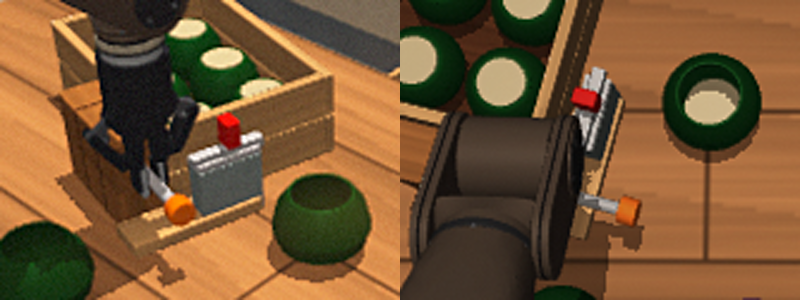

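The rod is in the bore (side crop 150,190), and forces are low at about 4 N. I release it with a small opening and rise straight up.

>>> servo_tool(
  deltas=[
    [[0, 0, 0, 0], [0, 0, 0, 0], [0, 0, 0, 0], [0, 0, 0, 0], [0, 0, 0, 0]],
  ],
  claw=-0.2,
)

```text
time: 14.6
eef_pos: [0.4898, 0.0887, 0.0662]
tcp_rot: [0.088, 0.702, -0.088, 0.701]
contact_force: [0.4, -0.1, 0.0]
opening: 0.398
```

>>> servo_tool(
  deltas=[
    [[0, 0, 0, 0], [0, 0, 0, 0], [0, 0, 0.05, 0], [0, 0, 0.15, 0], [0, 0, 0.3, 0]],
  ],
)

```text
time: 15.1
eef_pos: [0.4895, 0.0886, 0.0966]
tcp_rot: [0.088, 0.702, -0.088, 0.701]
contact_force: [0.9, 0.3, -1.4]
opening: 0.405
```

>>> servo_tool(
  deltas=[
    [[0, 0, 0.2, 0], [0, 0, 0.4, 0], [0, 0, 0.5, 0], [0, 0, 0.5, 0], [0, 0, 0.5, 0]],
  ],
)

```text
time: 15.6
eef_pos: [0.4898, 0.0886, 0.1461]
tcp_rot: [0.088, 0.702, -0.088, 0.702]
contact_force: [-0.3, -0.4, -0.6]
opening: 0.402
```

>>> servo_tool(
  deltas=[
    [[-0.05, -0.2, 0, 0], [-0.1, -0.4, 0, 0], [-0.15, -0.6, 0, 0], [-0.2, -0.8, 0, 0], [-0.24, -0.95, 0, 0]],
  ],
  claw=-1,
)

```text
time: 16.1
eef_pos: [0.4648, -0.0071, 0.1448]
tcp_rot: [0.088, 0.703, -0.088, 0.701]
contact_force: [0.7, 0.1, -0.2]
opening: 0.0
```

>>> servo_tool(
  deltas=[
    [[-0.01, -0.05, 0, 0], [-0.02, -0.1, 0, 0], [-0.035, -0.14, 0, 0], [-0.035, -0.14, 0, 0], [-0.035, -0.14, 0, 0]],
  ],
)

```text
time: 16.6
eef_pos: [0.4626, -0.02, 0.1463]
tcp_rot: [0.088, 0.702, -0.088, 0.702]
contact_force: [0.4, -0.1, 0.4]
opening: 0.001
```

```bash
python3 - <<'E'
from h import *
s=read_camera("side");t=read_camera("top");st=get_state();print(st["eef_pos"].round(4),st["contact_force"].round(1),st["opening"])
a=cv2.resize(s[110:230,150:310],None,fx=2.5,fy=2.5,interpolation=cv2.INTER_CUBIC)
b=cv2.resize(t[145:270,105:272],(400,300),interpolation=cv2.INTER_CUBIC)
cv2.imwrite("pics/h4.png",np.hstack([a,b]))
p=[.4963,.1164,1.3224]
for c,im,bx in(("top",t,(195,215,258,255)),("side",s,(215,170,260,225))):
    k=blob(im,(5,200,150),(18,255,255),bx);print(c,k.mean(0).round(1),len(k),[(a,proj(c,fr(p,[0,a,.082])).round(1).tolist()) for a in(-.07,-.08,-.09)])
E
```

```text
[ 0.4626 -0.02    0.1463] [-1.1 -0.  -0.9] 0.0018213861027640374
top [nan nan] 0 [(-0.07, [[189.5, 229.5]]), (-0.08, [[193.2, 230.5]]), (-0.09, [[197.0, 231.5]])]
side [222.2 194.4] 88 [(-0.07, [[216.6, 188.6]]), (-0.08, [[218.3, 190.4]]), (-0.09, [[220.0, 192.2]])]<stdin>:8: RuntimeWarning: Mean of empty slice.
  ret = um.true_divide(
```

View pics/h4.png

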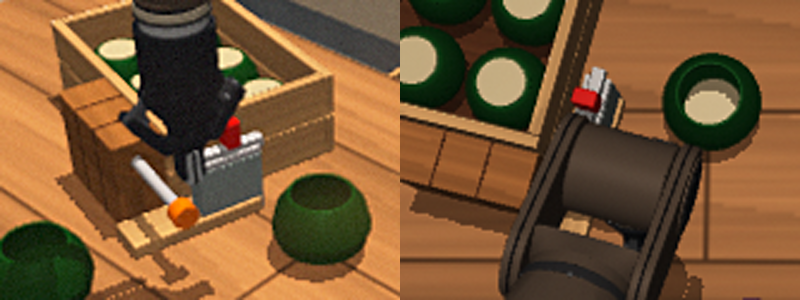

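The rod rests in the bore with the knob at side crop (183,212). With shut fingers lowered behind the knob, I push along the bore axis.

>>> servo_tool(
  deltas=[
    [[0, 0, -0.2, 0], [0, 0, -0.4, 0], [0, 0, -0.6, 0], [0, 0, -0.79, 0], [0, 0, -0.79, 0]],
  ],
)

```text
time: 17.2
eef_pos: [0.4603, -0.0195, 0.0648]
tcp_rot: [0.088, 0.704, -0.087, 0.7]
contact_force: [-0.3, 1.0, -0.7]
opening: -0.005
```

>>> servo_tool(
  deltas=[
    [[0.015, 0.058, 0, 0], [0.03, 0.116, 0, 0], [0.044, 0.174, 0, 0], [0.059, 0.233, 0, 0], [0.074, 0.291, 0, 0]],
  ],
)

```text
time: 17.7
eef_pos: [0.4708, 0.0071, 0.0689]
tcp_rot: [0.085, 0.701, -0.089, 0.702]
contact_force: [-4.8, -12.2, 5.2]
opening: 0.001
```

>>> servo_tool(
  deltas=[
    [[0.015, 0.058, 0, 0], [0.03, 0.116, 0, 0], [0.044, 0.174, 0, 0], [0.059, 0.233, 0, 0], [0.074, 0.291, 0, 0]],
  ],
)

```text
time: 18.2
eef_pos: [0.4788, 0.0365, 0.0694]
tcp_rot: [0.087, 0.701, -0.089, 0.703]
contact_force: [-0.1, -1.2, 1.3]
opening: -0.0
```

>>> servo_tool(
  deltas=[
    [[0.015, 0.058, 0, 0], [0.03, 0.116, 0, 0], [0.044, 0.174, 0, 0], [0.059, 0.233, 0, 0], [0.074, 0.291, 0, 0]],
  ],
)

```text
time: 18.7
eef_pos: [0.4847, 0.0677, 0.0671]
tcp_rot: [0.088, 0.702, -0.088, 0.702]
contact_force: [-0.2, -1.9, 1.5]
opening: -0.003
```

>>> servo_tool(
  deltas=[
    [[0.007, 0.029, 0, 0], [0.015, 0.058, 0, 0], [0.022, 0.087, 0, 0], [0.03, 0.116, 0, 0], [0.037, 0.145, 0, 0]],
  ],
)

```text
time: 19.2
eef_pos: [0.4883, 0.0816, 0.0672]
tcp_rot: [0.088, 0.702, -0.088, 0.702]
contact_force: [-0.8, -2.0, 0.2]
opening: 0.002
```

>>> servo_tool(
  deltas=[
    [[0.002, 0.01, 0, 0], [0.005, 0.019, 0, 0], [0.007, 0.029, 0, 0], [0.01, 0.039, 0, 0], [0.012, 0.048, 0, 0]],
  ],
)

```text
time: 19.7
eef_pos: [0.4895, 0.0863, 0.0672]
tcp_rot: [0.088, 0.702, -0.088, 0.702]
contact_force: [-0.9, -2.1, -0.2]
opening: -0.002
```

>>> servo_tool(
  deltas=[
    [[0.002, 0.006, 0, 0], [0.003, 0.012, 0, 0], [0.005, 0.018, 0, 0], [0.006, 0.024, 0, 0], [0.007, 0.029, 0, 0]],
  ],
)

```text
time: 20.2
eef_pos: [0.4899, 0.0877, 0.0673]
tcp_rot: [0.086, 0.702, -0.088, 0.701]
contact_force: [-2.2, -8.5, 1.7]
opening: 0.001
```

>>> servo_tool(
  deltas=[
    [[0.002, 0.006, 0, 0], [0.003, 0.012, 0, 0], [0.005, 0.018, 0, 0], [0.006, 0.024, 0, 0], [0.007, 0.029, 0, 0]],
  ],
)

```text
time: 20.7
eef_pos: [0.4899, 0.0876, 0.0673]
tcp_rot: [0.083, 0.703, -0.09, 0.701]
contact_force: [-6.9, -20.8, 4.2]
opening: -0.001
```

The push met a firm stop (21 N) at finger y = −30 mm, which matches the home position. I back off, rise and go round to the far side of the red grip.

>>> servo_tool(
  deltas=[
    [[-0.015, -0.058, 0, 0], [-0.03, -0.116, 0, 0], [-0.044, -0.174, 0, 0], [-0.059, -0.233, 0, 0], [-0.074, -0.29, 0, 0]],
  ],
)

```text
time: 21.2
eef_pos: [0.4836, 0.0628, 0.0674]
tcp_rot: [0.088, 0.702, -0.088, 0.702]
contact_force: [0.2, -1.0, -0.3]
opening: -0.001
```

>>> servo_tool(
  deltas=[
    [[0, 0, 0.2, 0], [0, 0, 0.4, 0], [0, 0, 0.6, 0], [0, 0, 0.8, 0], [0, 0, 0.98, 0]],
  ],
)

```text
time: 21.7
eef_pos: [0.4837, 0.0629, 0.1664]
tcp_rot: [0.088, 0.701, -0.088, 0.702]
contact_force: [0.2, -0.1, 0.1]
opening: 0.004
```

>>> servo_tool(
  deltas=[
    [[0.15, 0, 0, 0], [0.3, 0, 0, 0], [0.45, -0.02, 0, 0], [0.6, -0.05, 0, 0], [0.72, -0.06, 0, 0]],
  ],
)

```text
time: 22.2
eef_pos: [0.5563, 0.0568, 0.1652]
tcp_rot: [0.088, 0.702, -0.088, 0.702]
contact_force: [-0.0, 0.1, 1.2]
opening: -0.006
```

>>> servo_tool(
  deltas=[
    [[0.15, 0, 0, 0], [0.3, 0, 0, 0], [0.45, -0.02, 0, 0], [0.6, -0.05, 0, 0], [0.72, -0.07, 0, 0]],
  ],
)

```text
time: 22.7
eef_pos: [0.6283, 0.0499, 0.1651]
tcp_rot: [0.088, 0.702, -0.088, 0.702]
contact_force: [0.4, -1.2, 0.1]
opening: -0.001
```

```bash
python3 - <<'E'
from h import *
s=read_camera("side");t=read_camera("top");st=get_state();print(st["eef_pos"].round(4),st["contact_force"].round(1),st["opening"],st["time"])
a=cv2.resize(s[110:230,150:310],None,fx=2.5,fy=2.5,interpolation=cv2.INTER_CUBIC)
b=cv2.resize(t[145:270,105:272],(400,300),interpolation=cv2.INTER_CUBIC)
cv2.imwrite("pics/h5.png",np.hstack([a,b]))
p=np.array([.4963,.1164,1.3224]);y=np.array([np.cos(p[2]),np.sin(p[2])]);d=st["eef_pos"][:2]-p[:2];print("tool in bore frame",d@[y[1],-y[0]],d@y)
k=blob(s,(5,200,150),(18,255,255),(190,150,260,225));print("knob side",k.mean(0).round(1),len(k),proj("side",fr(p,[[0,-.01,.085],[0,-.02,.085]])).round(1).tolist())
E
```

```text
[0.6287 0.0497 0.1652] [ 0.   0.1 -0.6] 0.0013350920962872037 22.8
tool in bore frame 0.14472709783848503 -0.032131188209340994
knob side [207. 175.] 76 [[206.8, 177.1], [208.4, 178.9]]
```

View pics/h5.png

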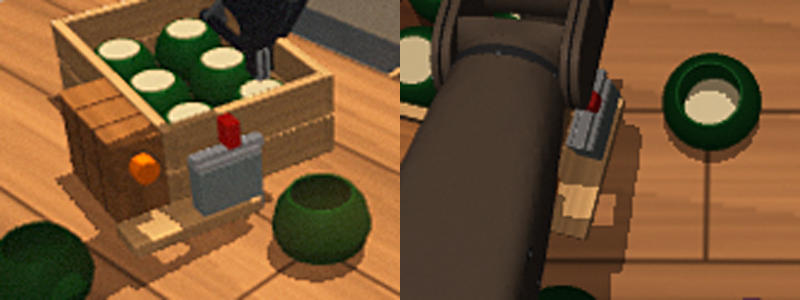

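The knob sits against the wood (side crop 145,167). Shut fingers are on the far side of the red grip. I lower and push along (−0.969, 0.246).

>>> servo_tool(
  deltas=[
    [[0, 0, -0.15, 0], [0, 0, -0.3, 0], [0, 0, -0.45, 0], [0, 0, -0.6, 0], [0, 0, -0.65, 0]],
  ],
)

```text
time: 23.3
eef_pos: [0.6255, 0.0503, 0.0969]
tcp_rot: [0.088, 0.703, -0.088, 0.7]
contact_force: [-0.1, 0.2, -0.5]
opening: 0.0
```

>>> servo_tool(
  deltas=[
    [[-0.058, 0.015, 0, 0], [-0.116, 0.03, 0, 0], [-0.174, 0.044, 0, 0], [-0.233, 0.059, 0, 0], [-0.291, 0.074, 0, 0]],
  ],
)

```text
time: 23.8
eef_pos: [0.5988, 0.0574, 0.1013]
tcp_rot: [0.088, 0.701, -0.088, 0.703]
contact_force: [0.9, -0.5, 0.1]
opening: 0.001
```

>>> servo_tool(
  deltas=[
    [[-0.058, 0.015, 0, 0], [-0.116, 0.03, 0, 0], [-0.174, 0.044, 0, 0], [-0.233, 0.059, 0, 0], [-0.291, 0.074, 0, 0]],
  ],
)

```text
time: 24.3
eef_pos: [0.569, 0.065, 0.1004]
tcp_rot: [0.088, 0.702, -0.088, 0.702]
contact_force: [0.5, -0.1, 1.0]
opening: 0.0
```

>>> servo_tool(
  deltas=[
    [[-0.048, 0.012, 0, 0], [-0.097, 0.025, 0, 0], [-0.145, 0.037, 0, 0], [-0.194, 0.049, 0, 0], [-0.22, 0.056, 0, 0]],
  ],
)

```text
time: 24.8
eef_pos: [0.5468, 0.0705, 0.1002]
tcp_rot: [0.088, 0.702, -0.088, 0.701]
contact_force: [1.1, -0.9, 1.4]
opening: 0.005
```

>>> servo_tool(
  deltas=[
    [[-0.012, 0.003, 0, 0], [-0.023, 0.006, 0, 0], [-0.035, 0.009, 0, 0], [-0.046, 0.012, 0, 0], [-0.058, 0.015, 0, 0]],
  ],
)

```text
time: 25.3
eef_pos: [0.5426, 0.0716, 0.1003]
tcp_rot: [0.088, 0.7, -0.088, 0.703]
contact_force: [7.2, -3.7, -4.2]
opening: -0.002
```

>>> servo_tool(
  deltas=[
    [[-0.008, 0.002, 0, 0], [-0.016, 0.004, 0, 0], [-0.024, 0.006, 0, 0], [-0.031, 0.008, 0, 0], [-0.039, 0.01, 0, 0]],
  ],
)

```text
time: 25.8
eef_pos: [0.5426, 0.0716, 0.1007]
tcp_rot: [0.088, 0.696, -0.088, 0.707]
contact_force: [16.7, -4.3, -12.0]
opening: 0.001
```

Firm stop at the expected travel. I back off, rise and check.

>>> servo_tool(
  deltas=[
    [[0.06, -0.015, 0, 0], [0.12, -0.03, 0, 0], [0.2, -0.05, 0, 0], [0.3, -0.075, 0, 0], [0.39, -0.1, 0, 0]],
  ],
)

```text
time: 26.3
eef_pos: [0.5774, 0.0629, 0.1003]
tcp_rot: [0.088, 0.702, -0.088, 0.702]
contact_force: [-0.4, 0.7, 0.1]
opening: -0.001
```

>>> servo_tool(
  deltas=[
    [[0, 0, 0.2, 0], [0, 0, 0.4, 0], [0, 0, 0.6, 0], [0, 0, 0.8, 0], [0, 0, 1.0, 0]],
  ],
)

```text
time: 26.8
eef_pos: [0.5771, 0.0629, 0.2012]
tcp_rot: [0.088, 0.702, -0.088, 0.702]
contact_force: [1.3, 0.7, -0.1]
opening: -0.004
```

>>> servo_tool(
  deltas=[
    [[0.1, 0.2, 0.1, 0], [0.2, 0.4, 0.2, 0], [0.3, 0.6, 0.3, 0], [0.3, 0.8, 0.3, 0], [0.3, 1.0, 0.3, 0]],
  ],
)

```text
time: 27.3
eef_pos: [0.6076, 0.1637, 0.2309]
tcp_rot: [0.088, 0.701, -0.088, 0.702]
contact_force: [-0.3, -0.9, 0.1]
opening: -0.002
```

>>> servo_tool(
  deltas=[
    [[0, 0.2, 0, 0], [0, 0.4, 0, 0], [0, 0.6, 0, 0], [0, 0.8, 0, 0], [0, 1.0, 0, 0]],
  ],
)

```text
time: 27.8
eef_pos: [0.607, 0.2639, 0.2302]
tcp_rot: [0.088, 0.702, -0.088, 0.702]
contact_force: [-0.8, -0.1, 0.5]
opening: 0.001
```

>>> servo_tool(
  deltas=[
    [[0, 0.2, 0, 0], [0, 0.4, 0, 0], [0, 0.6, 0, 0], [0, 0.6, 0, 0], [0, 0.6, 0, 0]],
  ],
)

```text
time: 28.3
eef_pos: [0.6066, 0.3235, 0.2301]
tcp_rot: [0.087, 0.702, -0.088, 0.702]
contact_force: [0.2, -0.0, 0.5]
opening: -0.0
```

```bash
python3 - <<'E'
from h import *
s=read_camera("side");t=read_camera("top");st=get_state();print(st["eef_pos"].round(4),st["contact_force"].round(1),st["time"])
a=cv2.resize(s[110:230,150:310],None,fx=2.5,fy=2.5,interpolation=cv2.INTER_CUBIC)
b=cv2.resize(t[145:295,130:330],(400,300),interpolation=cv2.INTER_CUBIC)
cv2.imwrite("pics/h6.png",np.hstack([a,b]))
p=np.array([.4963,.1164,1.3224])
for c,im,bx in(("top",t,(150,170,205,240)),("side",s,(190,140,260,200))):
    g=blob(im,(0,200,100),(4,255,255),bx);k=blob(im,(5,200,150),(18,255,255),bx)
    print(c,"red",g.mean(0).round(1),"pred",proj(c,fr(p,[[.105-a,-.032,.113] for a in(.065,.07,.075)])).round(1).tolist(),"knob",k.mean(0).round(1),len(k),proj(c,fr(p,[0,-.01,.085])).round(1))
g=blob(cv2.imread("pics/side0.png"),(0,200,100),(4,255,255),(225,150,265,185));print("side red start",g.mean(0),proj("side",fr(p,[[.105,-.032,.113],[.093,-.032,.113]])))
for q in("pot_a_mid",):
    for d in recognise("top",q):print(np.round(d["at"],3),round(d["p"],2))
E
```

```text
[0.6068 0.3225 0.2302] [ 0.5  0.3 -0.6] 28.4
top red [174.1 211.1] pred [[177.3, 208.9], [176.7, 210.8], [176.2, 212.7]] knob [164.6 221.8] 73 [[166.6 223.5]]
side red [219.4 169.2] pred [[222.3, 167.8], [220.7, 168.4], [219.0, 168.9]] knob [205.5 174.1] 54 [[206.8 177.1]]
side red start [241.23157895 161.30526316] [[243.06809825 160.51489239]
 [239.30469231 161.83196662]]
[ 0.78  -0.238  0.053] 0.91
[ 0.603 -0.286  0.053] 0.68
[ 0.324 -0.11   0.048] 0.64
```

View pics/h6.png

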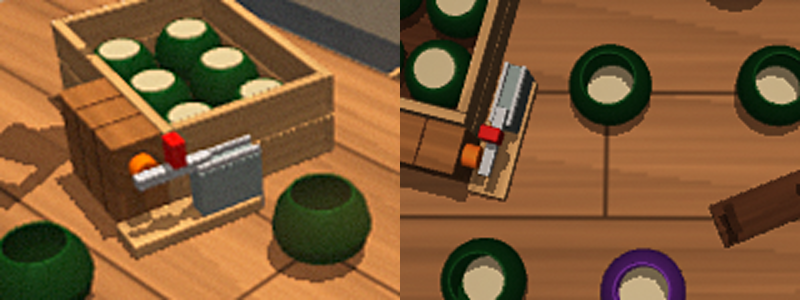

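The keeper bar lies across behind the knob (side crop 140–250,170), the knob is on the wood, and the pots are where they stood. Handing in.

```bash
python3 -c "
from plant import *
print(sign_off())"
```

```text
the job is handed in; nothing more can be done
None
```

The rod is home in the bore, the keeper is closed behind its knob, and the job is handed in; `sign_off` gives no verdict. It took about 28 s of the 67 s allowed.

- **Rod:** I lifted it off the rest, fed it about 100 mm into the bore and let go. I then pushed the knob with shut fingers until it stopped firmly at 21 N, where the home position was expected. In the last pictures the knob sits on the wood.
- **Keeper:** I pushed the red grip until it stopped firmly at about 17 N. The grip's position in the two pictures puts the travel at roughly 70 to 75 mm. The finger position at the stop gave 73 mm. The pass limit is 70 mm, so that measurement alone is close, but the firm stop points to the end of travel.
- **Pots:** in the last picture the green pots look upright and where they stood; I compared them by eye only.
- **Clearance:** the arm stands clear of everything, and the contact force reads only noise.
- **Disagreement:** the seen knob and red grip differ from my fitted bore position by 1 to 3 pixels (up to about 7 mm). That is the error of the fit and the calibration, and both contact stops fitted the stated geometry to about 3 mm.

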